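# Bolt the tube rack into its dock against the spring catch

## Task

Lock the tube rack into its dock: with one fingertip press the long press bar of the spring safety catch down, keep it down, and with the other fingertip push the bolt's upright thumb plate until the bolt is fully home over the rack. Then let the catch spring all the way up so that it holds the bolt there. Do not pick up or shift the rack or the loose things round about.

Things in the scene. Friction and masses are not known exactly. Their poses are not given: they have to be found in the camera images.
- rack_dock: fixed aluminium dock, base plate 6 mm thick; origin under the plate, z up. Along its x the catch's press bar (x = -30 mm) and the bolt (x = +30 mm) lie side by side about the origin; the rack bay is at its +y end (centre y = +112 mm). Between bar and thumb plate (x -17 to +17) nothing is higher than 50 mm above the bench, over the bolt 52 mm; a strap across the bolt at y = 50 to 58 is 56 mm high
- bolt (a joint): position of the steel bolt in m: 0 drawn back (start), 0.040 fully home at its stop; it slides along the dock's +y, toward the rack, and stays where it is left (friction about 2 N). Its nose, 38 to 50 mm above the bench, then reaches 27 mm over the rack. Its side is toothed every 10 mm: while the catch is up it has only about 1.5 mm of play
- bolt_push_face (a point): middle of the face to push (the -y side) of the bolt's upright thumb plate, 70 mm above the bench, at dock x = 30, y = -4 mm when drawn back; rides with the bolt. The plate is 26 mm wide along the dock's x (17 to 43), 8 mm thick along y; its top is 84 mm above the bench and its face is free from 55 mm up
- catch (a joint): depth in m by which the spring catch is pressed straight down: 0 up (engaged), 0.010 fully down at its stop; it frees the bolt from 0.005 on and counts as held down above 0.006. Spring: about 3 N to start it, about 7 N fully down. Let go, it springs up into the next gap between the bolt's teeth; one lies there when the bolt is home
- catch_press_bar (a point): centre of the top of the catch's press bar, 68 mm above the bench when up, at dock x = -30, y = -5 mm; rides with the catch. The bar is a flat grey strip 26 mm wide along the dock's x (-43 to -17) and 100 mm long along y (-55 to +45): a fingertip can press it anywhere along it and slide along it
- tube_rack: red 60-well tube rack with four small tubes fixed in it, 71 x 165 x 28 mm, loose in the dock bay on the base plate, its long side along the dock's x; origin under its centre; to be left where it is
- marker: black-and-white marker pen 17 x 135 x 16 mm, lying beside the dock on the catch's side; bystander
- timer: white bench timer 62 x 62 x 21 mm, beside the dock on the bolt's side; bystander
- tapes: stack of three rolls of label tape, 60 mm across and 57 mm high, beside the dock's -y end; bystander
- felt_pen: red-and-white marker pen 17 x 135 x 16 mm, lying right of the dock; bystander
Mind the look-alikes: they are no part of the job. Of the things that look like the tube_rack, the larger one is meant.

How it is judged:
On the way, in this order (a step that is already met when the one before it is completed fails the run):
1. a fingertip presses the catch down while the bolt is still drawn back (value of joint catch above 0.006 m and value of joint bolt below 0.006 m and contact force between the fingers and catch above 0.5 N), for 0.05 s.
2. the bolt is on its way, pushed by a finger, with the catch held down by a finger (value of joint bolt between 0.012 and 0.036 m and value of joint catch above 0.005 m and contact force between the fingers and catch above 0.5 N and contact force between the fingers and bolt above 0.3 N), for 0.02 s.
3. the bolt is home and the catch has sprung up (value of joint bolt above 0.036 m and value of joint catch below 0.002 m), for 0.1 s.
At the end, for the whole second after the job is handed in: The bolt is home to within 4 mm, the catch is up to within 2 mm, and the rack still sits flat in its bay within 12 mm of where it was, at rest (all of step 3 and distance of tube_rack from where it was at the start of the episode below 0.012 m and angle between tube_rack's own z axis and vertical below 0.1 rad and linear speed of tube_rack below 0.02 m/s); the robot touches nothing.
It fails at once if the catch came up, or was forced, while the bolt was midway (value of joint bolt between 0.006 and 0.034 m and value of joint catch below 0.003 m).
It fails at once if the rack was lifted or shifted (distance of tube_rack from where it was at the start of the episode above 0.015 m or angle between tube_rack's own z axis and vertical above 0.2 rad).
It fails at once if a loose bystander was moved by more than 3 cm (distance of any of marker, timer, tapes, felt_pen from where it was at the start of the episode above 0.03 m).
It also fails if it takes over 48 s, if anything falls off the work surface, if the arm or the gripper's body presses on something with over 40 N, if the wrist force passes 120 N, or if a joint passes its speed limit or range.

## Robot

A 6-joint arm with a two-finger parallel gripper is mounted at the origin on a cart in front of the work surface, level with it; the furniture and walls round the work are solid. World frame = base frame: x ahead of the robot, y to its left, z up, the work surface at z = 0. Lengths are in m, angles in rad, forces in N, time in s.
With the tool pointing down it reaches from about 0.25 to 0.775 m from the base axis. Payload 4 kg.
Tool frame: the origin (TCP) lies at the centre of the arm's flange, where the gripper is bolted on; the fingertips stand 199 mm ahead of it and the grasp point (between the pads) lies 180 mm ahead of it (robot.tcp_to_tips is the distance from the TCP to the fingertips, in m); z points along the fingers, y is the line along which they close (so a half turn about z gives the same grasp; the last joint's range is limited). The gripper opens to 94 mm and grips with 3 to 60 N. Pads are 16 mm wide; open, the fingers measure 119 mm over their backs; the gripper's body (75 mm by 177 mm) begins 78 mm behind the grasp point.
Start: joints at [1.192, 0.087, 1.371, -0, 1.684, -0.103], TCP at [0.15, 0.529, 0.405] pointing down, gripper open.
Joint ranges: [-3.1, 3.1], [-0.76, 2.03], [0.27, 2.55], [-1.08, 4.22], [0.17, 2.65], [-2.57, 2.57]. Speed limits (rad/s): [2.79, 2.79, 3.14, 3.14, 3.14, 3.14].

## Interface

Orientations are given as [roll, pitch, yaw] about the fixed x, y, z axes, in that order (R = Rz(yaw) Ry(pitch) Rx(roll)).
In Python, from bench import telemetry, snapshot, ticket, robot gives the robot as it stands.
- The arm moves only by the tool apply_moves, never from a script. Its argument "moves" is a list that holds one entry, the list of rows, each a list of 5 numbers: the shift along the tool's x, y, z in units of 50 mm (1.0 is 50 mm), then the turn about the tool's z in units of 10 degrees (1.0 is 10 degrees), then the closure, from 0 (fully open) to 1 (shut). A call has 1 to 10 rows; each row is the pose to reach, as a shift and turn from the pose commanded when the call began, along the tool's axes at that moment; what a row does not reach only later rows make up. A row lasts 1/8 s, in which the tool goes at most 62.5 mm and 10.7 degrees, less where a joint would pass 70% of its speed; a pose out of reach is approached as far as the arm can. A call with a gripper value outside its range is refused whole. The fingers move at their own pace and stop on an object; the grip force is fixed at half the most. Time passes only in rows, so rows that repeat a pose let the fingers close. It gives the time, the measured TCP pose, the force, the opening and the grip force at its end, in the units of the state.
- telemetry.get_obs(): the state, without advancing time (a new reading comes with each control period).
- snapshot(name): name is "side" or "top" or "wrist"; returns a dict with "image" (420x560x3 uint8, red, green, blue), "fovy" (degrees; the focal length in pixels is half the picture's height over the tangent of half this angle, whatever the lens; pixels are square), "cx", "cy" (the principal point, pixels), "R" (3x3) and "t" (3): a world point X has camera coordinates R X + t. Camera axes: x right, y down, z forward; pixel columns grow to the right and rows downward; lengths in m; the calibration is good to about 2 mm. A picture is of the moment at which its call begins. There is no depth.
- ticket.close_job(): hands the job in; it is judged then, once.
The state is a dict: "time": time; "joint_positions": joint angles; "qvel": joint speeds; "joint_torque": joint torques, N m; "tool_pos": TCP position; "ee_rot": TCP orientation; "wrist_force": force on the tool from outside, world axes, zero at the start; "wrist_torque": the same for the moment, N m; "width": finger opening in m; "finger_force": force on a finger pad.
Only numpy, scipy, OpenCV 4.12 (cv2) and the standard library are available. Lean on these libraries where they do the work, as an engineer would, in place of code of your own. Each camera call takes 0.05 s, during which the arm holds its last target. There are 200 camera calls.

## Working session

There is one attempt and no reset: what is moved stays moved. The work goes in short steps, Python scripts to look and compute and a tool call to move; the robot and the scene stay as the last step left them, time stands still between calls to the robot, and variables do not carry over. Pictures are saved under pics/ and viewed, at most 10 in all, crops included, and the job is handed in when it is done.

Besides the shell and the picture viewer there is one more tool, called after "Call:" in YAML: its name, and indented under it one key for each argument. apply_moves: Moves the arm, as the interface text tells. Its arguments: {"type":"object","properties":{"moves":{"type":"array","items":{"type":"array","items":{"type":"array","items":{"type":"number"}}}}},"required":["moves"]}

```bash
mkdir -p pics; cat > h.py <<'E'
import numpy as np, cv2
from bench import telemetry, snapshot, ticket, robot
def snap(n,f):
    s=snapshot(n); cv2.imwrite('pics/'+f,cv2.cvtColor(s['image'],cv2.COLOR_RGB2BGR)); np.save('pics/'+f[:-4]+'.npy',s,allow_pickle=True); return s
def load(f): return np.load('pics/'+f+'.npy',allow_pickle=True).item()
def foc(s): return s['image'].shape[0]/2/np.tan(np.radians(s['fovy'])/2)
def ray(s,u,v,z):
    d=np.array([(u-s['cx'])/foc(s),(v-s['cy'])/foc(s),1]); R=np.array(s['R']);t=np.array(s['t'])
    c=-R.T@t; w=R.T@d; return c+w*(z-c[2])/w[2]
def proj(s,X):
    p=np.array(s['R'])@np.array(X)+np.array(s['t']); return p[:2]/p[2]*foc(s)+[s['cx'],s['cy']]
E
python3 - <<'E'
from h import *
a=snap('top','top1.png');b=snap('side','side1.png')
print(telemetry.get_obs())
for s in(a,b): print(s['fovy'],-np.array(s['R']).T@s['t'])
E
```

```text
{'time': 0.1, 'joint_positions': array([ 1.19191983e+00,  8.79058716e-02,  1.37207545e+00,  4.32807262e-05,
        1.68359822e+00, -1.03111403e-01]), 'qvel': array([ 0.00023569, -0.00308168, -0.00333309, -0.0002519 ,  0.00056268,
        0.00086618]), 'joint_torque': array([ 2.07583005e-03, -3.41252840e+01, -3.03300834e+01,  7.21187750e-02,
        3.04260955e-02, -7.31477326e-05]), 'tool_pos': array([0.14972644, 0.52913409, 0.40362133]), 'ee_rot': array([-3.13962075e+00, -2.47294141e-04,  2.86583214e+00]), 'wrist_force': array([ 0.80675472,  0.1436029 , -0.56334684]), 'wrist_torque': array([-0.0158704 , -0.02001904, -0.04668046]), 'finger_force': 0.0, 'width': 0.09396004167452744}
46.83811822882913 [ 0.37187431 -0.18975134  1.28980289]
47.43559279166842 [0.46918786 0.85414833 0.55727222]
```

View pics/top1.png

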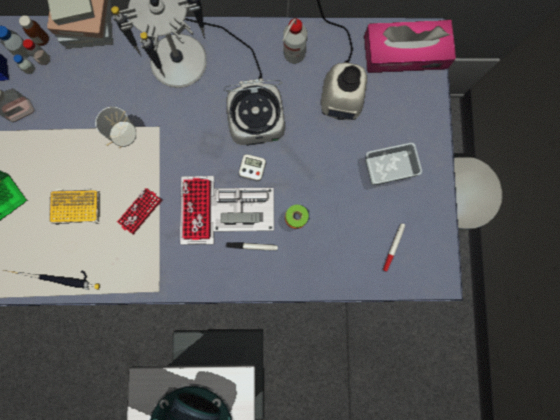

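View pics/side1.png

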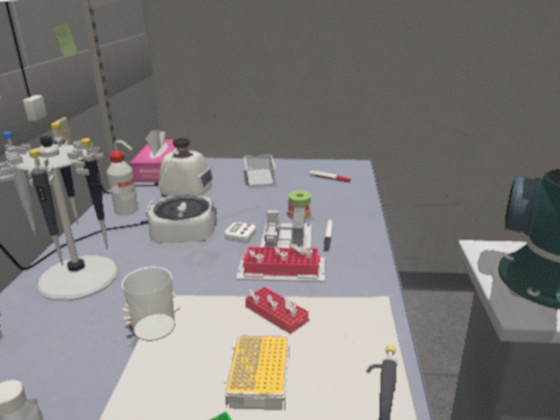

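The top view shows the dock at pixels (180–275, 175–245), with the press bar near (240,218), the bolt near (243,195) and the tapes at (297,216). Two red racks could be meant: A at (197,210), large and seated in the dock, and B at (140,211), smaller and loose on the mat. A fits because it is larger and sits in the bay. I'll confirm with one enlarged crop.

```bash
python3 - <<'E'
from h import *
a=load('top1')
im=cv2.cvtColor(a['image'],cv2.COLOR_RGB2BGR)
c=cv2.resize(im[160:260,110:320],None,fx=3.8,fy=3.8,interpolation=cv2.INTER_CUBIC);cv2.imwrite('pics/crop1.png',c)
h=cv2.cvtColor(im,cv2.COLOR_BGR2HSV)
m=(((h[...,0]<10)|(h[...,0]>170))&(h[...,1]>130)&(h[...,2]>60)).astype(np.uint8)
m=cv2.morphologyEx(m,cv2.MORPH_CLOSE,np.ones((5,5)))
for k in cv2.findContours(m,0,1)[0]:
    if cv2.contourArea(k)>200:
        r=cv2.minAreaRect(k); print(r, [ray(a,*p,0.034).round(4)[:2] for p in cv2.boxPoints(r)])
E
```

```text
((138.87648010253906, 210.8941192626953), (19.6322078704834, 46.85697937011719), 40.601295471191406) [array([0.5171, 0.193 ]), array([0.61  , 0.1177]), array([0.576 , 0.0782]), array([0.4837, 0.1538])]
((196.0, 208.49998474121094), (60.99999237060547, 25.999996185302734), 90.0) [array([0.6328, 0.0237]), array([ 0.6325, -0.0443]), array([ 0.4719, -0.0459]), array([0.4725, 0.0208])]
```

View pics/crop1.png

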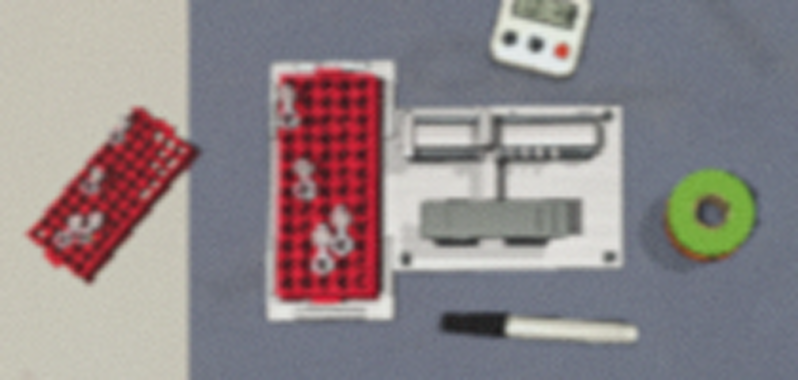

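The crop confirms A: the larger 60-well rack sits in the dock bay, with the grey press bar at crop (501,219) and the thumb plate at crop (488,130). Next I'll get the dock pose.

```bash
python3 - <<'E'
from h import *
a=load('top1')
f=lambda u,v,z: ray(a,110+u/3.8,160+v/3.8,z).round(4)[:2]
print('bar ctr',f(501,219,.068),'ends',f(420,219,.068),f(582,219,.068))
print('plate top',f(488,130,.084))
for p in((397,107),(621,107),(621,267),(397,267)):print('base corner',f(*p,.006))
for p in((272,62),(395,62),(392,320),(268,320)):print('bay corner',f(*p,.006))
p=telemetry.get_obs()['tool_pos'];yaw=2.8658
tx=np.array([np.cos(yaw),np.sin(yaw)]);ty=np.array([np.sin(yaw),-np.cos(yaw)])
B=f(501,219,.068); T=np.array([B[0]+.03,B[1]-.03]); d=T-p[:2]
print(T,d, d@tx/.05,d@ty/.05)
E
```

```text
bar ctr [ 0.5227 -0.1321] ends [ 0.5231 -0.0783] [ 0.5223 -0.1861]
plate top [ 0.5802 -0.1243]
base corner [ 0.6105 -0.0559]
base corner [ 0.6096 -0.214 ]
base corner [ 0.4959 -0.213 ]
base corner [ 0.4972 -0.0569]
bay corner [0.6432 0.0323]
bay corner [ 0.6429 -0.0542]
bay corner [ 0.4603 -0.0538]
bay corner [0.4611 0.0318]
[ 0.5527 -0.1621] [ 0.40297356 -0.69123409] -11.519496317632136 -11.107569929707136
```

Call:
apply_moves:
  moves:
    - [[-0.8, -0.8, 0, 0.75, 0.47], [-1.6, -1.6, 0, 1.5, 0.47], [-2.4, -2.35, 0, 2.25, 0.47], [-3.2, -3.1, 0, 3.0, 0.47], [-4.0, -3.9, 0, 3.75, 0.47], [-4.8, -4.65, 0, 4.5, 0.47], [-5.6, -5.4, 0, 5.25, 0.47], [-6.4, -6.2, 0, 6.0, 0.47], [-7.2, -6.95, 0, 6.7, 0.47], [-8.0, -7.7, 0, 7.42, 0.47]]

```text
time: 1.35
tool_pos: [0.4302, 0.0481, 0.4043]
ee_rot: [-3.141, -0.0, 1.566]
wrist_force: [1.4, 1.2, 0.5]
width: 0.0499
finger_force: 0.0
```

Call:
apply_moves:
  moves:
    - [[-1.0, 0.6, 0, 0, 0.47], [-2.0, 1.2, 0, 0, 0.47], [-3.0, 1.8, 0, 0, 0.47], [-4.0, 2.4, 0, 0, 0.47], [-4.26, 2.47, 0.6, 0, 0.47], [-4.26, 2.47, 1.3, 0, 0.47], [-4.26, 2.47, 1.7, 0, 0.47], [-4.26, 2.47, 1.7, 0, 0.47]]

```text
time: 2.35
tool_pos: [0.5527, -0.163, 0.3167]
ee_rot: [-3.136, -0.002, 1.571]
wrist_force: [0.2, -0.1, -0.2]
width: 0.0497
finger_force: 0.0
```

```bash
python3 - <<'E'
from h import *
o=telemetry.get_obs();print(o['tool_pos'],o['ee_rot'],o['wrist_force'])
w=snap('wrist','w1.png');s=snap('side','side2.png');t=snap('top','top2.png')
p=o['tool_pos']
O=np.array([.5535,-.127])
for n,x,y,z in(('barctr',-.03,-.005,.068),('barR',-.03,-.055,.068),('barL',-.03,.045,.068),('pl1',.017,-.004,.084),('pl2',.043,-.004,.084)):
    print(n,proj(w,[O[0]+x,O[1]+y,z]).round(),proj(s,[O[0]+x,O[1]+y,z]).round())
for dx in(-.031,.031): print('tip',proj(w,[p[0]+dx,p[1],p[2]-.199]).round(),proj(s,[p[0]+dx,p[1],p[2]-.199]).round())
c=cv2.cvtColor(s['image'],cv2.COLOR_RGB2BGR)[180:290,220:350]
a=cv2.cvtColor(w['image'],cv2.COLOR_RGB2BGR)
cv2.imwrite('pics/w1s.png',np.hstack([cv2.resize(a,(480,360)),cv2.resize(c,None,fx=2.4,fy=360/110,interpolation=2)])) 
E
```

```text
[ 0.5526969  -0.16303262  0.31673385] [-3.13605234e+00 -2.33117954e-03  1.57055390e+00] [ 0.15976444 -0.11898416 -0.18166974]
barctr [245. 188.] [299. 214.]
barR [247. 250.] [300. 205.]
barL [243. 120.] [298. 224.]
pl1 [309. 191.] [279. 208.]
pl2 [346. 191.] [267. 208.]
tip [234. 251.] [301. 189.]
tip [333. 251.] [274. 189.]
```

View pics/w1s.png

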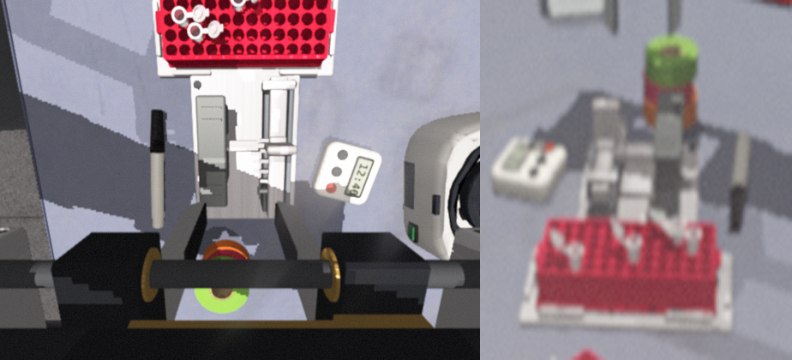

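The wrist view shows the bar at (211,150) and the thumb plate at (278,148), in scaled pixels. The dock origin is near (0.5525,-0.123), and both fingers are behind the plate. I'll go down until they touch.

Call:
apply_moves:
  moves:
    - [[0, 0, 0.4, 0, 0.47], [0, 0, 0.8, 0, 0.47], [0, 0, 0.95, 0, 0.47], [0, 0, 0.95, 0, 0.47]]

```text
time: 3.0
tool_pos: [0.5535, -0.1631, 0.2728]
ee_rot: [3.141, 0.0, 1.571]
wrist_force: [0.7, 0.3, -0.3]
width: 0.0499
finger_force: 0.0
```

Call:
apply_moves:
  moves:
    - [[0, 0, 0.06, 0, 0.47], [0, 0, 0.12, 0, 0.47], [0, 0, 0.12, 0, 0.47]]

```text
time: 3.38
tool_pos: [0.5536, -0.1633, 0.267]
ee_rot: [3.14, 0.001, 1.571]
wrist_force: [0.2, -0.2, 3.7]
width: 0.0498
finger_force: 1.4
```

Call:
apply_moves:
  moves:
    - [[0, 0, 0.06, 0, 0.47], [0, 0, 0.12, 0, 0.47], [0, 0, 0.17, 0, 0.47], [0, 0, 0.17, 0, 0.47], [0, 0, 0.17, 0, 0.47]]

```text
time: 4.0
tool_pos: [0.5536, -0.1633, 0.2586]
ee_rot: [3.14, 0.001, 1.571]
wrist_force: [0.8, -0.6, 6.2]
width: 0.0494
finger_force: 3.1
```

Call:
apply_moves:
  moves:
    - [[0.1, 0, 0, 0, 0.47], [0.2, 0, 0, 0, 0.47], [0.3, 0, 0, 0, 0.47], [0.4, 0, 0, 0, 0.47], [0.5, 0, 0, 0, 0.47], [0.55, 0, 0, 0, 0.47], [0.6, 0, 0, 0, 0.47], [0.65, 0, 0, 0, 0.47], [0.7, 0, 0, 0, 0.47], [0.7, 0, 0, 0, 0.47]]

```text
time: 5.25
tool_pos: [0.5537, -0.1299, 0.2591]
ee_rot: [3.139, 0.006, 1.57]
wrist_force: [0.5, -6.5, 6.3]
width: 0.05
finger_force: 3.7
```

Call:
apply_moves:
  moves:
    - [[0.06, 0, 0, 0, 0.47], [0.12, 0, 0, 0, 0.47], [0.18, 0, 0, 0, 0.47], [0.24, 0, 0, 0, 0.47], [0.3, 0, 0, 0, 0.47], [0.36, 0, 0, 0, 0.47], [0.42, 0, 0, 0, 0.47], [0.48, 0, 0, 0, 0.47], [0.54, 0, 0, 0, 0.47], [0.54, 0, 0, 0, 0.47]]

```text
time: 6.5
tool_pos: [0.5537, -0.1029, 0.2591]
ee_rot: [3.139, 0.006, 1.57]
wrist_force: [1.1, -6.7, 5.4]
width: 0.0497
finger_force: 3.7
```

Call:
apply_moves:
  moves:
    - [[0.04, 0, 0, 0, 0.47], [0.08, 0, 0, 0, 0.47], [0.12, 0, 0, 0, 0.47], [0.15, 0, 0, 0, 0.47], [0.15, 0, 0, 0, 0.47]]

```text
time: 7.12
tool_pos: [0.5537, -0.0956, 0.2591]
ee_rot: [3.139, 0.006, 1.57]
wrist_force: [-0.0, -6.4, 6.3]
width: 0.0496
finger_force: 3.8
```

Not at the stop yet, so I'll continue in small steps until the force rises.

Call:
apply_moves:
  moves:
    - [[0.03, 0, 0, 0, 0.47], [0.06, 0, 0, 0, 0.47], [0.06, 0, 0, 0, 0.47]]

```text
time: 7.5
tool_pos: [0.5537, -0.0927, 0.2591]
ee_rot: [3.139, 0.007, 1.57]
wrist_force: [-0.4, -6.3, 6.4]
width: 0.0496
finger_force: 4.4
```

Call:
apply_moves:
  moves:
    - [[0.03, 0, 0, 0, 0.47], [0.06, 0, 0, 0, 0.47], [0.06, 0, 0, 0, 0.47]]

```text
time: 7.88
tool_pos: [0.5536, -0.0915, 0.2592]
ee_rot: [3.139, 0.012, 1.569]
wrist_force: [-0.4, -12.2, 4.6]
width: 0.0498
finger_force: 7.4
```

The force rose to 12 N, so the bolt is at its stop. Lifting straight up now to let the catch spring up.

Call:
apply_moves:
  moves:
    - [[0, 0, -0.1, 0, 0.47], [0, 0, -0.2, 0, 0.47], [0, 0, -0.3, 0, 0.47], [0, 0, -0.5, 0, 0.47], [-0.1, 0, -0.8, 0, 0.47], [-0.3, 0, -1.4, 0, 0.47], [-0.5, 0, -2.2, 0, 0.47], [-1.0, 0, -2.8, 0, 0.47], [-1.0, 0, -2.8, 0, 0.47]]

```text
time: 9.0
tool_pos: [0.5536, -0.1385, 0.4004]
ee_rot: [3.136, 0.001, 1.569]
wrist_force: [0.2, -0.2, -0.5]
width: 0.0495
finger_force: 0.0
```

```bash
python3 - <<'E'
from h import *
w=snap('wrist','w2.png');s=snap('side','side3.png')
c=cv2.cvtColor(s['image'],cv2.COLOR_RGB2BGR)[180:290,220:350]
a=cv2.cvtColor(w['image'],cv2.COLOR_RGB2BGR)
cv2.imwrite('pics/w2s.png',np.hstack([cv2.resize(a,(480,360)),cv2.resize(c,None,fx=2.4,fy=360/110,interpolation=2)]))
for O in([.5525,-.1195],):
  for x,y,z in((-.03,.045,.068),(-.03,-.055,.068),(.017,.036,.084),(.043,.036,.084)): print((proj(w,[O[0]+x,O[1]+y,z])*.857).round())
E
```

```text
[213. 120.]
[215. 202.]
[254. 129.]
[277. 129.]
```

View pics/w2s.png

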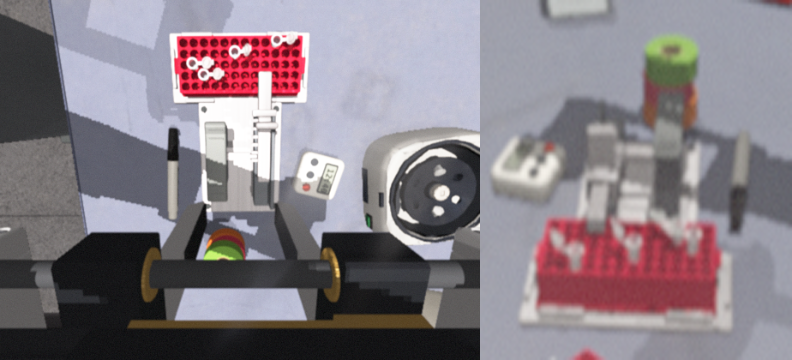

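The wrist view shows the bolt nose at (264,80), about 27 mm over the rack. The rack and the loose things are where they were. Before handing in, I'll compare the bar's height in the side view with its height before the press.

```bash
python3 - <<'E'
from h import *
g=lambda f:cv2.cvtColor(load(f)['image'],cv2.COLOR_RGB2GRAY).astype(np.float32)
A=g('side2')
T=g('side3')[204:232,292:306]
r=cv2.matchTemplate(A[196:240,286:312],T,cv2.TM_CCOEFF_NORMED)
print(cv2.minMaxLoc(r),'same = (6,8)')
s=load('side2');print(proj(s,[.5225,-.125,.068]),proj(s,[.5225,-.125,.058]))
R=g('side3')[245:278,240:322]
print(cv2.minMaxLoc(cv2.matchTemplate(A[240:283,235:327],R,cv2.TM_CCOEFF_NORMED)),'same=(5,5)')
E
```

```text
(-0.21417193114757538, 0.8531187176704407, (12, 0), (6, 7)) same = (6,8)
[299.49930778 215.78047909] [299.50573519 219.67020283]
(0.1082090437412262, 0.9777203798294067, (10, 0), (5, 5)) same=(5,5)
```

The bar may be 1 px lower, which could be about 2.5 mm. I'll check it more finely against the unobstructed first picture.

```bash
python3 - <<'E'
from h import *
S=[snapshot('side')['image'] for _ in range(6)]
N=np.mean([cv2.cvtColor(i,cv2.COLOR_RGB2GRAY).astype(np.float32) for i in S],0)
g=lambda f:cv2.cvtColor(load(f)['image'],cv2.COLOR_RGB2GRAY).astype(np.float32)
B=(g('side1')+0)
for c0,c1 in((294,304),):
  for n,I in(('side1',B),('side2',g('side2')),('now',N)): print(n,I[204:240,c0:c1].mean(1).round().astype(int))
cv2.imwrite('pics/cmp.png',np.hstack([cv2.resize(I[195:245,265:315],(400,400),interpolation=2) for I in(B,N)]))
E
```

```text
side1 [108 107 105 116 132 141 141 142 149 154 152 153 152 152 152 152 152 150
 146 146 148 149 149 134 110  94  92  92  91  92  94  94  94  97 100 104]
side2 [100  99  96  92  95 104 106  98  90  92 105 126 135 135 134 133 133 131
 129 129 131 131 133 124 102  86  83  85  85  84  85  87  85  88  94 100]
now [ 93  93  91  89  91  93  96 102 108 105  99  96 104 120 139 149 151 148
 143 137 132 132 132 123 101  85  83  83  82  84  86  87  86  86  89  94][ WARN:0@5.284] global loadsave.cpp:1063 imwrite_ Unsupported depth image for selected encoder is fallbacked to CV_8U.
```

View pics/cmp.png

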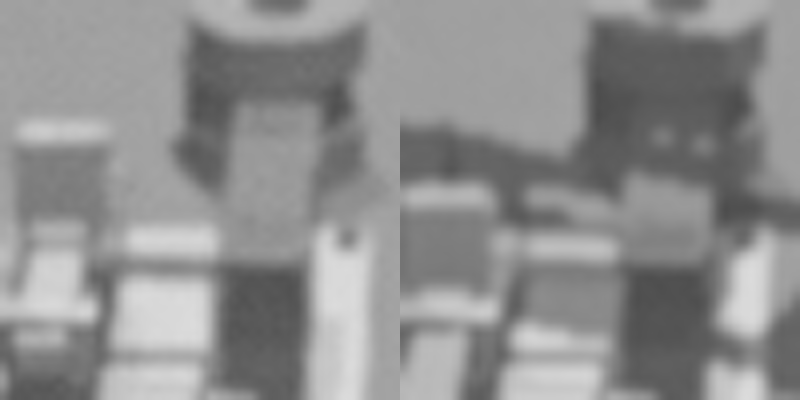

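In the comparison, the front edge of the bar (rows 227–228) is in exactly the same place as before the press; only the gripper's shadow differs. The catch is fully up.

```bash
python3 -c "
from bench import ticket
print(ticket.close_job())"
```

```text
the job is handed in; nothing more can be done
None
```

I pushed the bolt to its stop over the rack with the catch held down, let the catch spring fully up, left the rack and the loose things in place, and handed the job in; no verdict came back.

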